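Bring a fragile bronze basin under the bench magnifier

TASK

First slide the fragile green bronze basin across the bench, without lifting or gripping it, until it stands wholly inside the orange circle: push softly, never with more than 15 N. Then bring the bench magnifier over it: swing its arm until the lens is centred above the basin and tip the lens until it is level, without the magnifier touching the basin. Finally push the red-tipped lamp lever fully over to its other side (away from the robot), and leave the bottle, the jar and the beaker where they stand.

Things in the scene. Friction and masses are not known exactly. Their poses are not given: they have to be found in the camera images.
- basin: round, open, flat-bottomed green bronze basin, loose, standing on the bench; outer diameter 132 mm at the rim and 116 mm at the foot, nearly straight sides, 45 mm high, wall 4 mm, inner floor 5 mm up, about 0.45 kg; origin at the centre of its underside. Fragile: the fingers may push it with 15 N at most
- circle (a point): centre of the orange circle (inner radius 82 mm, line 8 mm wide) printed on a thin flat blue mat, 210 x 210 mm; the mat is no obstacle
- stand: the fixed magnifier stand (it carries the arm and the lens head); origin at the centre of its underside on the swivel axis; its yaw turns the zero of the swivel joint
- swivel_axis (a point): on the vertical swivel axis of the magnifier, at the arm's height (193 mm above the bench). The fixed stand is a steel disc of 110 mm diameter, 22 mm high, with a post of 26 mm diameter; the hub on top of it (38 mm diameter) reaches 209 mm above the bench
- boom_mid (a point): on the axis of the magnifier's level white arm, 60 mm from the swivel axis. The arm is 18 mm wide and 18 mm high and is free to be pushed sideways between 20 and 95 mm from the swivel axis
- tilt_hinge (a point): on the arm's end, 105 mm from the swivel axis: the horizontal tilt axis of the lens head, square to the arm
- lens (a point): centre of the round lens, 50 mm from the tilt hinge, hence 155 mm from the swivel axis when level (the circle's centre is also 155 mm from that axis). The head is a disc of 90 mm diameter, 16 mm thick, continuing the line of the arm; the point's z axis is the disc's upward normal
- tab (a point): top face of the black tab on the outer edge of the lens head, 110 mm from the tilt hinge; the tab is 36 mm long (from 94 to 130 mm from the hinge), 26 mm wide, 10 mm thick; its top lies 5 mm above the hinge's height when level
- boom (a joint): swivel of the magnifier (rad): at 0 the arm points along -x of the stand (towards the robot when the stand is not turned); grows as the arm swings towards +y (clockwise seen from above). Stiff, stays where it is left; range -1.0 to 1.7
- lens_head (a joint): tilt of the lens head (rad): 0 is level, positive with the outer edge (tab) raised. Stiff, stays where it is left; range -0.6 to 1.1
- switch (a joint): red-tipped lamp lever on a black block fixed to the bench (rad): 0 leans towards the robot (off), 1.0 leans away (on); stays where it is left
- switch_tip (a point): tip of the red lever, 70 mm from its pivot
- switch_base: black block, 70 x 50 mm and 25 mm high (pivot boss to 35 mm), that carries the lever; lever pivot 22 mm above the bench over the origin, lever a steel stem of 10 mm diameter with a red ball tip, leaning 0.5 rad either side of upright; origin at the centre of its underside; the lever swings in the block's own xz plane, off towards its -x, on towards its +x
- amber: bystander: amber glass bottle with red cap, 54 mm diameter, 105 mm high, origin at the centre of its underside
- jar: bystander: green glass jar, 68 mm diameter, 110 mm high, origin at the centre of its underside
- beaker: bystander: clear glass beaker, 66 mm diameter, 85 mm high, origin at the centre of its underside
Things that resemble listed ones, but are neither listed nor needed, are in the scene too. Of the things shaped like the switch_base, the black one is meant.

How it is judged:
On the way, in this order (a step that is already met when the one before it is completed fails the run):
1. the basin stands wholly inside the orange circle (horizontal distance between basin and circle below 0.017 m and linear speed of basin below 0.02 m/s), for 0.2 s.
2. the lens is level and centred above the basin (horizontal distance between lens and basin below 0.028 m and value of joint lens_head between -0.14 and 0.14 rad), for 0.2 s.
3. the lamp lever is pushed fully over (value of joint switch above 0.85 rad), for 0.2 s.
At the end, for the whole second after the job is handed in: the basin stands upright and at rest on the bench wholly inside the orange circle (centre within 17 mm of the circle's), the lens is centred above the basin (within 28 mm horizontally) and level (within 0.14 rad), and the lamp lever is fully over (above 0.85 rad) (all of step 2 and horizontal distance between basin and circle below 0.017 m and linear speed of basin below 0.01 m/s and height (world z) of basin below 0.005 m and angle between basin's own z axis and vertical below 0.05 rad and value of joint switch above 0.85 rad); the robot touches nothing.
It fails at once if the robot presses on the basin with more than 15 N (contact force between any of the fingers, the arm and basin above 15 N).
It fails at once if the basin is lifted or tipped (height (world z) of basin above 0.01 m or angle between basin's own z axis and vertical above 0.2 rad).
It fails at once if the magnifier touches the basin (contact force between stand and basin above 0.5 N).
It fails at once if a bottle, jar or beaker is moved by more than 20 mm or knocked over (distance of any of amber, jar, beaker from where it was at the start of the episode above 0.02 m or angle between any of amber, jar, beaker's own z axis and vertical above 0.5 rad).
It also fails if it takes over 72 s, if anything falls off the work surface, if the arm or the gripper's body presses on something with over 40 N, if the wrist force passes 120 N, or if a joint passes its speed limit or range.

ROBOT

A 6-joint arm with a two-finger parallel gripper is mounted at the origin on the work surface. World frame = base frame: x ahead of the robot, y to its left, z up, the work surface at z = 0. Lengths are in m, angles in rad, forces in N, time in s.
With the tool pointing down it reaches from about 0.225 to 0.875 m from the base axis. Payload 3.4 kg.
Tool frame: the origin (TCP) lies midway between the tips of the shut fingers; the grasp point (between the pads) lies 19 mm behind it (manip.grasp_offset is the distance from the TCP to the grasp point, in m); x points along the fingers, y is the direction in which the jaws open and shut, and the axes are right-handed (so a half turn about x gives the same grasp; the last joint's range is limited). The gripper opens to 85 mm and grips with 20 to 120 N. Pads are 22 mm wide; open, the fingers measure 114 mm over their backs; the gripper's body (76 mm by 85 mm) begins 54 mm behind the grasp point. The pads swing forward as they close: fully open they stand 13 mm farther back than shut.
Start: joints at [1.169, 0.276, 1.505, -0, 1.361, -0.121], TCP at [0.159, 0.553, 0.195] pointing down, gripper open.
Joint ranges: [-2.89, 2.89], [-0.75, 2.08], [0.22, 2.7], [-1.18, 4.32], [0.11, 2.71], [-2.7, 2.7]. Speed limits (rad/s): [2.57, 2.57, 3.14, 3.14, 3.14, 3.14].

INTERFACE

Orientations are given as a unit quaternion [w, x, y, z].
In Python, from rig import manip gives the robot as it stands.
- The arm moves only by the shell command python3 -m creep 'ROWS' [OPENING] [FORCE]. ROWS is a JSON object of lists of equal length, an entry for each row: "delta_pos": the shift along the tool's x, y, z in cm, a list of three; "dr": the turn, a rotation vector about the tool's x, y, z in rad, a list of three. In form: {"delta_pos": [[dx, dy, dz], ...], "dr": [[rx, ry, rz], ...]}. A call has 1 to 10 rows; each row is the pose to reach, as a shift and turn from the pose commanded when the call began, along the tool's axes at that moment; what a row does not reach only later rows make up. A row lasts 1/10 s, in which the tool goes at most 50 mm and 8.59 degrees, less where a joint would pass 70% of its speed; a pose out of reach is approached as far as the arm can. A call with a gripper value outside its range is refused whole. OPENING is the opening, from -1 (shut) to 1 (fully open), set as the call begins (- or left out, the last holds). The fingers move at their own pace and stop on an object; FORCE is the grip in N (left out, the last holds). Time passes only in rows, so rows that repeat a pose let the fingers close. It gives the time, the measured TCP pose, the force and the opening at its end, in the units of the state.
- manip.get_state(): the state, without advancing time (a new reading comes with each control period).
- manip.get_image(name): name is "scene" or "side" or "wrist"; returns a dict with "pixels" (384x512x3 uint8, blue, green, red), "depth" (384x512 float32, m along the optical axis (not along the pixel's ray), 0 where there is no reading), "intrinsics" (3x3 intrinsics, pixels), "k1" (the pictures are not rectified: a ray, as slopes to the right and down, at radius r is drawn at 1 + k1 r^2 times it, then the intrinsics apply), "rvec" (rotation vector, rad) and "tvec" (3), from world to camera coordinates, as OpenCV has them. Camera axes: x right, y down, z forward; pixel columns grow to the right and rows downward; lengths in m; the calibration is good to about 2 mm. A picture is of the moment at which its call begins.
- manip.sign_off(): hands the job in, once; it reports no verdict.
The state is a dict: "clock": time; "qpos": joint angles; "qd": joint speeds; "effort": joint torques, N m; "position": TCP position; "ee_rot": TCP orientation; "contact_force": force on the tool from outside, world axes, zero at the start; "moment": the same for the moment, N m; "width": finger opening in m.
Only numpy, scipy, OpenCV 4.12 (cv2) and the standard library are available. Lean on these libraries where they do the work, as an engineer would, in place of code of your own. Each camera call takes 0.05 s, during which the arm holds its last target. There are 200 camera calls.

## Working session

There is one attempt and no reset: what is moved stays moved. The work goes in short steps, Python scripts to look and compute and a shell command to move; the robot and the scene stay as the last step left them, time stands still between calls to the robot, and variables do not carry over. Pictures are saved under pics/ and viewed, about 8 in all and at most 12, crops included, and the job is handed in when it is done.

```bash
ls; mkdir -p pics
cat > h.py <<'E'
import numpy as np, cv2
from scipy.spatial.transform import Rotation as R
from rig import manip
def cap(name,fn):
    im=manip.get_image(name); cv2.imwrite(f'pics/{fn}.png',im['pixels']); np.savez(f'pics/{fn}.npz',**{k:np.array(v) for k,v in im.items()}); return im
def load(fn): return dict(np.load(f'pics/{fn}.npz'))
def pts(im):
    """world point for each pixel (HxWx3)"""
    K=np.array(im['intrinsics']);h,w=im['depth'].shape
    u,v=np.meshgrid(np.arange(w),np.arange(h))
    s=cv2.undistortPoints(np.stack([u,v],-1).reshape(-1,1,2).astype(np.float64),K,np.array([float(im['k1']),0,0,0,0])).reshape(h,w,2)
    d=im['depth'].astype(float); c=np.dstack([s*d[...,None],d])
    M=cv2.Rodrigues(np.array(im['rvec'],float))[0]; t=np.array(im['tvec'],float).ravel()
    return (c-t)@M
E
python3 - <<'E'
from h import *
s=manip.get_state(); print({k:np.round(v,3) for k,v in s.items()}, manip.grasp_offset)
a=cap('scene','s0');b=cap('side','d0')
cv2.imwrite('pics/v0.png',cv2.resize(a['pixels'],(800,600))) 
cv2.imwrite('pics/v1.png',cv2.resize(b['pixels'],(800,600)))
E
```

```text
pics
{'clock': np.float64(0.0), 'qpos': array([ 1.169,  0.277,  1.506, -0.   ,  1.361, -0.121]), 'qd': array([ 0.001,  0.002, -0.002, -0.001, -0.001,  0.001]), 'effort': array([ 1.0000e-03, -4.1678e+01, -2.4581e+01,  0.0000e+00,  1.1000e-02,
        0.0000e+00]), 'position': array([0.159, 0.552, 0.194]), 'ee_rot': array([ 0.7  ,  0.098,  0.7  , -0.1  ]), 'contact_force': array([-1.041,  0.198,  0.152]), 'moment': array([ 0.008, -0.025,  0.032]), 'width': np.float64(0.085)} 0.0187
```

View pics/v0.png

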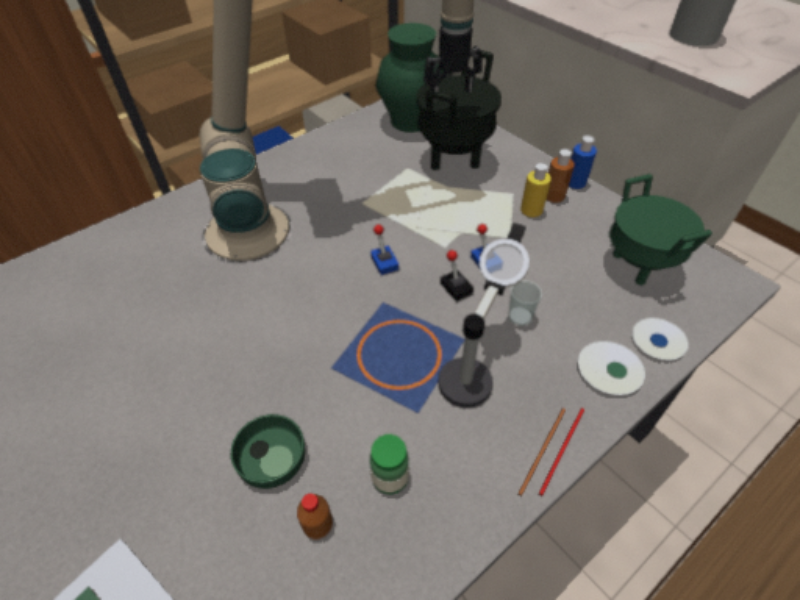

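View pics/v1.png

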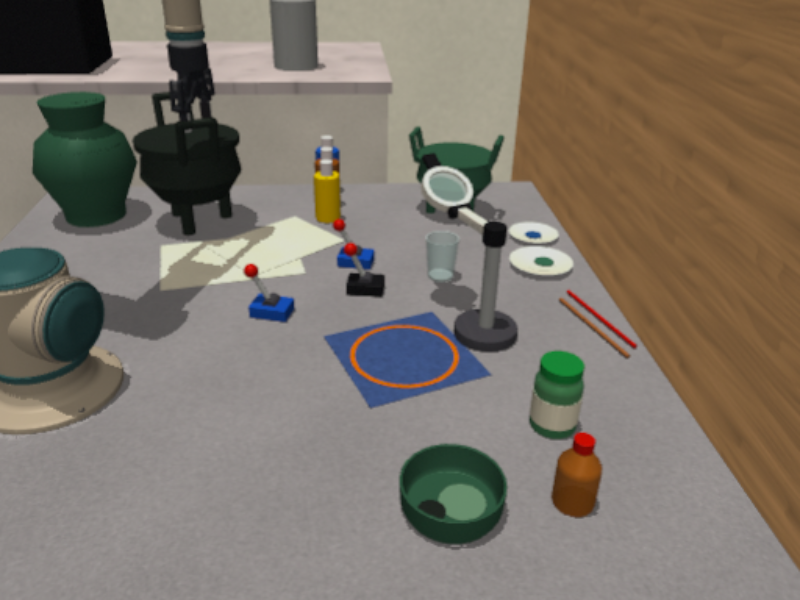

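The scene view (800x600) shows the basin at (268,450), the circle at (400,354), the magnifier post top at (474,326), the lens at (504,262), the black switch at (457,285), the beaker at (523,302), the jar at (389,462) and the amber bottle at (315,515). The side view shows the lens tilted up.

```bash
cat >> h.py <<'E'
def circ(P):
    A=np.c_[2*P[:,:2],np.ones(len(P))]; s=np.linalg.lstsq(A,(P[:,:2]**2).sum(1),rcond=None)[0]
    return s[0],s[1],np.sqrt(s[2]+s[0]**2+s[1]**2)
def fit(P,n=4):
    for _ in range(n):
        c=circ(P); r=np.abs(np.hypot(P[:,0]-c[0],P[:,1]-c[1])-c[2]); P=P[r<=max(2.5*np.median(r),.001)]
    return np.round(c,4),len(P)
E
python3 - <<'E'
from h import *
for f in ('s0','d0'):
    im=load(f);P=pts(im);hsv=cv2.cvtColor(im['pixels'],cv2.COLOR_BGR2HSV);H,S,V=hsv[...,0],hsv[...,1],hsv[...,2]
    ok=im['depth']>0
    # orange
    m=ok&(H>5)&(H<18)&(S>150)&(P[...,2]<.008)&(np.abs(P[...,2])<.01)&(P[...,0]>.2)&(P[...,0]<.8)
    m&= (im['pixels'][...,2]>150)
    print(f,'orange',m.sum(), fit(P[m]))
    q=lambda u,v:np.round(P[int(v*.64),int(u*.64)],3)
    pl=dict(basin=(268,460),circle=(400,354),hub=(474,320),basedisc=(455,388),boom=(487,305),lens=(504,262),tab=(516,232),tip=(452,256),block=(457,290),beaker=(525,300),jar=(389,442),amber=(311,500),sw2=(385,262)) if f=='s0' else dict(basin=(452,505),circle=(404,355),hub=(494,229),boom=(476,217),lens=(447,188),tab=(431,161),tip=(351,249),block=(366,288),beaker=(442,250),jar=(561,363),amber=(584,440))
    for k,(u,v) in pl.items(): print(k,q(u,v))
    # basin rim
    b=q(*pl['basin']); m=ok&(np.hypot(P[...,0]-b[0],P[...,1]-b[1])<.1)&(P[...,2]>.040)&(P[...,2]<.05)&(H>50)&(H<90)
    print('rim',m.sum(),fit(P[m]))
    for k,zl,zh in (('jar',.1,.12),('amber',.02,.12),('beaker',.02,.1)):
        b=q(*pl[k]); m=ok&(np.hypot(P[...,0]-b[0],P[...,1]-b[1])<.06)&(P[...,2]>zl)&(P[...,2]<zh)
        print(k,m.sum(),fit(P[m]),P[m].mean(0).round(3))
    for k,zl,zh in (('hub',.203,.215),):
        b=q(*pl['hub']); m=ok&(np.hypot(P[...,0]-b[0],P[...,1]-b[1])<.045)&(P[...,2]>zl)&(P[...,2]<zh)&(V<80)
        print(k,m.sum(),fit(P[m]),P[m].mean(0).round(3))
    m=ok&(np.hypot(P[...,0]-b[0],P[...,1]-b[1])<.07)&(P[...,2]>.005)&(P[...,2]<.03)&(V<110)
    print('disc',m.sum(),fit(P[m]),P[m].mean(0).round(3))
    b=q(*pl['block']); m=ok&(np.hypot(P[...,0]-b[0],P[...,1]-b[1])<.06)&(P[...,2]>.015)&(P[...,2]<.03)&(V<70)
    print('block',P[m].mean(0).round(3),cv2.minAreaRect((P[m][:,:2]*1000).astype(np.float32)))
    b=q(*pl['tip']); m=ok&(np.hypot(P[...,0]-b[0],P[...,1]-b[1])<.06)&(P[...,2]>.05)&(S>150)&((H<8)|(H>172))
    print('tip',m.sum(),P[m].mean(0).round(3))
E
```

```text
s0 orange 186 (array([0.5525, 0.0534, 0.0859]), 182)
basin [ 0.584 -0.286  0.007]
circle [0.556 0.054 0.003]
hub [0.695 0.108 0.212]
basedisc [0.7   0.076 0.023]
boom [0.683 0.152 0.204]
lens [0.637 0.242 0.221]
tab [0.616 0.292 0.252]
tip [0.472 0.276 0.091]
block [0.515 0.256 0.027]
beaker [0.636 0.352 0.024]
jar [ 0.738 -0.123  0.111]
amber [ 0.737 -0.277  0.106]
sw2 [0.337 0.188 0.025]
rim 253 (array([ 0.5821, -0.2777,  0.063 ]), 240)
jar 414 (array([ 0.7516, -0.1341,  0.023 ]), 353) [ 0.752 -0.135  0.109]
amber 480 (array([ 0.7406, -0.2811,  0.0199]), 324) [ 0.746 -0.283  0.071]
beaker 404 (array([0.6492, 0.3258, 0.0291]), 324) [0.649 0.327 0.058]
hub 118 (array([0.6993, 0.1044, 0.0138]), 98) [0.7   0.104 0.209]
disc 779 (array([0.7002, 0.1032, 0.0441]), 649) [0.705 0.097 0.021]
block [0.505 0.266 0.024] ((498.6102294921875, 271.4253845214844), (49.90595245361328, 64.4293441772461), 80.06525421142578)
tip 26 [0.473 0.273 0.094]
d0 orange 335 (array([0.5485, 0.0561, 0.0863]), 317)
basin [ 0.579 -0.277  0.003]
circle [ 0.548  0.054 -0.001]
hub [0.691 0.099 0.206]
boom [0.673 0.163 0.2  ]
lens [0.636 0.244 0.219]
tab [0.61  0.288 0.252]
tip [0.465 0.268 0.092]
block [0.493 0.249 0.019]
beaker [0.639 0.293 0.072]
jar [ 0.746 -0.132  0.109]
amber [ 0.731 -0.279  0.104]
rim 465 (array([ 0.578 , -0.2774,  0.064 ]), 405)
jar 429 (array([ 0.7477, -0.1333,  0.0248]), 306) [ 0.747 -0.136  0.107]
amber 1078 (array([ 0.7295, -0.2858,  0.019 ]), 587) [ 0.727 -0.292  0.063]
beaker 424 (array([0.6433, 0.3243, 0.0291]), 379) [0.641 0.31  0.057]
hub 84 (array([0.6942, 0.1051, 0.0144]), 61) [0.694 0.104 0.206]
disc 773 (array([0.6925, 0.1014, 0.0462]), 520) [0.69  0.091 0.018]
block [0.493 0.265 0.022] ((493.1130676269531, 272.2017822265625), (53.8764533996582, 67.41004180908203), 78.93748474121094)
tip 46 [0.465 0.272 0.09 ]
```

```bash
cat >> h.py <<'E'
def plan(xyz,jaw):
    """delta (cm, tool axes) and dr to a tool-down pose with jaw axis (tool y) along angle jaw (rad, mod pi); measured state taken as start"""
    s=manip.get_state(); M=R.from_quat(np.roll(s['ee_rot'],-1)); best=None
    for a in (jaw,jaw+np.pi):
        y=np.array([np.cos(a),np.sin(a),0]); x=np.array([0,0,-1.]); T=R.from_matrix(np.c_[x,y,np.cross(x,y)])
        rv=(M.inv()*T).as_rotvec()
        if best is None or np.linalg.norm(rv)<np.linalg.norm(best): best=rv
    d=M.inv().apply(np.array(xyz)-s['position'])*100
    print('pos',s['position'].round(4),'d_cm',d.round(2),'dr',best.round(3),'jawnow',np.round(np.arctan2(*M.as_matrix()[1::-1,1]),3),'q6',s['qpos'][5].round(2),'t',s['clock'].round(2)); print(M.as_matrix().round(3).tolist())
E
python3 -c "
from h import *
plan([.588,-.372,.25],.0885)
plan([.588,-.372,.018],.0885)"
```

```text
Traceback (most recent call last):
  File "h.py", line 30, in plan
    print('pos',s['position'].round(4),'d_cm',d.round(2),'dr',best.round(3),'jawnow',np.round(np.arctan2(*M.as_matrix()[1::-1,1]),3),'q6',s['qpos'][5].round(2),'t',s['clock'].round(2)); print(M.as_matrix().round(3).tolist())
                                                                                                                                                                    ^^^^^^^^^^^^^^^^
AttributeError: 'float' object has no attribute 'round'
```

```bash
sed -i "s/s\['position'\].round(4)/np.round(s['position'],4)/; s/-s\['position'\])/-np.array(s['position']))/; s/s\['qpos'\]\[5\].round(2)/round(float(s['qpos'][5]),2)/; s/s\['clock'\].round(2)/round(float(s['clock']),2)/" h.py
python3 -c "
from h import *
plan([.588,-.372,.25],.0885)
plan([.588,-.372,.018],.0885)"
```

```text
pos [0.1591 0.552  0.1942] d_cm [ -5.47 -76.91  66.81] dr [1.202e+00 1.000e-03 2.000e-03] jawnow 1.29 q6 -0.12 t 0.1
[[-0.001, 0.277, 0.961], [-0.001, 0.961, -0.277], [-1.0, -0.002, -0.0]]
pos [0.1591 0.552  0.1942] d_cm [ 17.73 -76.87  66.81] dr [1.202e+00 1.000e-03 2.000e-03] jawnow 1.29 q6 -0.12 t 0.1
[[-0.001, 0.277, 0.961], [-0.001, 0.961, -0.277], [-1.0, -0.002, -0.0]]
```

```bash
python3 -m creep '{"delta_pos": [[-3,-1,1],[-5.5,-5,5],[-5.5,-38,33],[-5.5,-38,33],[-5.5,-38,33],[-5.5,-38,33],[-5.5,-38,33],[-5.5,-38,33],[-5.5,-38,33],[-5.5,-38,33]], "dr": [[0,0,0],[0.1,0,0],[0.6,0,0],[0.6,0,0],[0.6,0,0],[0.6,0,0],[0.6,0,0],[0.6,0,0],[0.6,0,0],[0.6,0,0]]}' 1
python3 -c "
from h import *
plan([.588,-.372,.25],.0885)"
```

```text
clock: 1.1
position: [0.3532, 0.1338, 0.2495]
ee_rot: [0.64, 0.302, 0.64, -0.301]
contact_force: [1.4, -0.2, 0.1]
width: 0.0853
pos [0.3532 0.1338 0.2495] d_cm [ -0.06 -14.1   53.95] dr [ 0.602 -0.    -0.   ] jawnow 0.69 q6 -0.51 t 1.1
[[0.0, 0.771, 0.637], [0.0, 0.637, -0.771], [-1.0, 0.0, -0.0]]
```

```bash
python3 -m creep '{"delta_pos": [[0,-14.1,54],[0,-14.1,54],[0,-14.1,54],[0,-14.1,54],[0,-14.1,54],[0,-14.1,54],[0,-14.1,54],[0,-14.1,54],[0,-14.1,54],[0,-14.1,54]], "dr": [[0.6,0,0],[0.6,0,0],[0.6,0,0],[0.6,0,0],[0.6,0,0],[0.6,0,0],[0.6,0,0],[0.6,0,0],[0.6,0,0],[0.6,0,0]]}'
python3 -m creep '{"delta_pos": [[0,0,0],[0,0,0]], "dr": [[0,0,0],[0,0,0]]}'
python3 -c "
from h import *
cap('wrist','w1');cap('scene','s1')
plan([.588,-.372,.02],.0885)
im=load('w1');P=pts(im);H=cv2.cvtColor(im['pixels'],cv2.COLOR_BGR2HSV)[...,0]
m=(im['depth']>0)&(P[...,2]>.04)&(P[...,2]<.05)&(H>50)&(H<90)&(np.hypot(P[...,0]-.58,P[...,1]+.2775)<.1)
print(m.sum()); print(fit(P[m]) if m.sum()>20 else 0)
cv2.imwrite('pics/v2.png',cv2.hconcat([im['pixels'],load('s1')['pixels'],])[:, :800])
"
```

```text
clock: 2.1
position: [0.564, -0.3197, 0.2489]
ee_rot: [0.522, 0.477, 0.522, -0.477]
contact_force: [0.9, 0.0, -0.3]
width: 0.0855
clock: 2.3
position: [0.5633, -0.3185, 0.2477]
ee_rot: [0.52, 0.477, 0.523, -0.477]
contact_force: [-0.2, 0.2, 0.5]
width: 0.0857
pos [ 0.5631 -0.3167  0.2491] d_cm [22.9   2.    5.77] dr [ 0.002 -0.002  0.001] jawnow 0.09 q6 -0.71 t 2.4
[[-0.001, 0.996, 0.09], [0.001, 0.09, -0.996], [-1.0, -0.001, -0.002]]
1058
(array([ 0.5796, -0.276 ,  0.0632]), 1051)
```

View pics/v2.png

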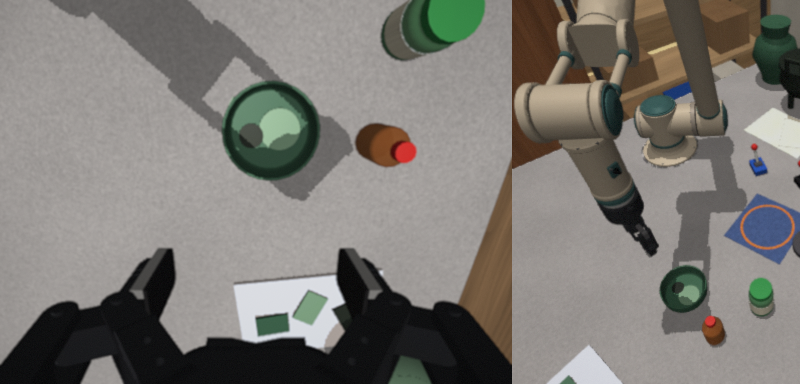

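The wrist view shows the basin at (271,130), with the jar and bottle clear to its right. The fingers are behind it, lined up square to the push.

```bash
python3 -m creep '{"delta_pos": [[0,2,5.8],[0,2,5.8],[4,2,5.8],[8,2,5.8],[12,2,5.8],[16,2,5.8],[19.5,2,5.8],[22,2,5.8],[22.9,2,5.8],[22.9,2,5.8]], "dr": [[0,0,0],[0,0,0],[0,0,0],[0,0,0],[0,0,0],[0,0,0],[0,0,0],[0,0,0],[0,0,0],[0,0,0]]}'
python3 -c "
from h import *
plan([.5556,-.0066,.02],.0885)"
```

```text
clock: 3.4
position: [0.5882, -0.3723, 0.02]
ee_rot: [0.521, 0.477, 0.523, -0.477]
contact_force: [-0.0, 1.0, 0.7]
width: 0.0853
pos [ 0.5882 -0.3723  0.02  ] d_cm [  0.06   0.08 -36.71] dr [ 0.002 -0.002  0.001] jawnow 0.091 q6 -0.76 t 3.4
[[-0.002, 0.996, 0.091], [0.002, 0.091, -0.996], [-1.0, -0.001, -0.002]]
```

```bash
python3 -m creep '{"delta_pos": [[0,0,-1],[0,0,-2],[0,0,-2.4],[0,0,-2.6],[0,0,-2.8],[0,0,-3],[0,0,-3.2],[0,0,-3.4],[0,0,-3.6],[0,0,-3.8]], "dr": [[0,0,0],[0,0,0],[0,0,0],[0,0,0],[0,0,0],[0,0,0],[0,0,0],[0,0,0],[0,0,0],[0,0,0]]}'
python3 -m creep '{"delta_pos": [[0,0,-0.2],[0,0,-0.4],[0,0,-0.6],[0,0,-0.8],[0,0,-1.0],[0,0,-1.2],[0,0,-1.4],[0,0,-1.6],[0,0,-1.8],[0,0,-2.0]], "dr": [[0,0,0],[0,0,0],[0,0,0],[0,0,0],[0,0,0],[0,0,0],[0,0,0],[0,0,0],[0,0,0],[0,0,0]]}'
cat >> h.py <<'E'
def basin(f,name='wrist',near=(.58,-.1),rad=.35):
    im=cap(name,f);P=pts(im);H=cv2.cvtColor(im['pixels'],cv2.COLOR_BGR2HSV);
    m=(im['depth']>0)&(P[...,2]>.04)&(P[...,2]<.05)&(H[...,0]>50)&(H[...,0]<90)&(H[...,1]>60)&(np.hypot(P[...,0]-near[0],P[...,1]-near[1])<rad)
    print(name,m.sum(),fit(P[m]) if m.sum()>20 else 0)
E
python3 -c "
from h import *
basin('w2','wrist',(.578,-.255),.1);basin('s2','scene',(.578,-.255),.1);plan([.5556,-.0066,.02],.0885)"
```

```text
clock: 4.4
position: [0.5853, -0.3359, 0.0204]
ee_rot: [0.522, 0.477, 0.522, -0.477]
contact_force: [0.5, 0.5, 0.3]
width: 0.0852
clock: 5.4
position: [0.5836, -0.3159, 0.0205]
ee_rot: [0.522, 0.477, 0.522, -0.477]
contact_force: [-0.5, 0.5, -0.5]
width: 0.0854
wrist 5805 (array([ 0.5796, -0.2756,  0.0626]), 5624)
scene 176 (array([ 0.5827, -0.2779,  0.0626]), 150)
pos [ 0.5836 -0.3157  0.0205] d_cm [  0.06   0.   -31.04] dr [ 0.002 -0.     0.   ] jawnow 0.09 q6 -0.69 t 5.5
[[-0.0, 0.996, 0.09], [0.0, 0.09, -0.996], [-1.0, -0.0, -0.0]]
```

View pics/w2.png

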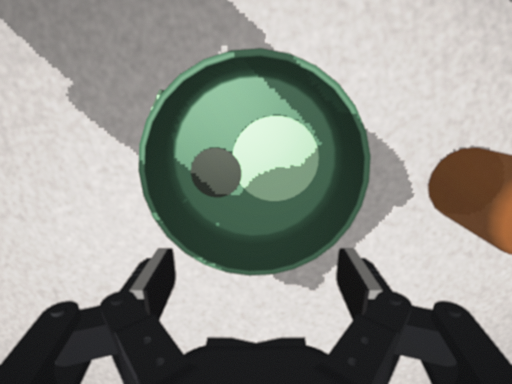

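The basin rim centre is at (254,160) with a radius of about 115 px. The finger front edges are at about (170,250) and (342,250), just behind the rim.

```bash
python3 -c "
from h import *
im=load('w2');P=pts(im)
for u,v in ((168,253),(160,258),(345,253),(352,258),(350,270),(362,262),(365,290),(338,275),(170,280),(145,300),(254,271)): print(u,v,P[v,u].round(4))"
```

```text
168 253 [ 0.5409 -0.3093  0.0784]
160 258 [ 0.5386 -0.3092  0.0835]
345 253 [ 0.6267 -0.3021  0.0776]
352 258 [ 0.628  -0.301   0.0838]
350 270 [ 0.6259 -0.3041  0.0893]
362 262 [ 0.6316 -0.301   0.0869]
365 290 [ 0.6254 -0.3012  0.1076]
338 275 [ 0.6267 -0.3165  0.0749]
170 280 [ 0.5423 -0.3232  0.0804]
145 300 [ 0.5403 -0.3133  0.1079]
254 271 [ 0.5851 -0.3382  0.044 ]
```

```bash
python3 -c "
from h import *
a=cap('side','d2')['pixels'];b=load('s2')['pixels']
A=cv2.resize(a[180:384,180:400],None,fx=1.8,fy=1.8);B=cv2.resize(b[180:384,80:300],None,fx=1.8,fy=1.8)
cv2.imwrite('pics/v3.png',cv2.hconcat([A,B]));basin('d2b','side',(.578,-.27),.1)"
```

```text
side 259 (array([ 0.578 , -0.2776,  0.0639]), 203)
```

View pics/v3.png

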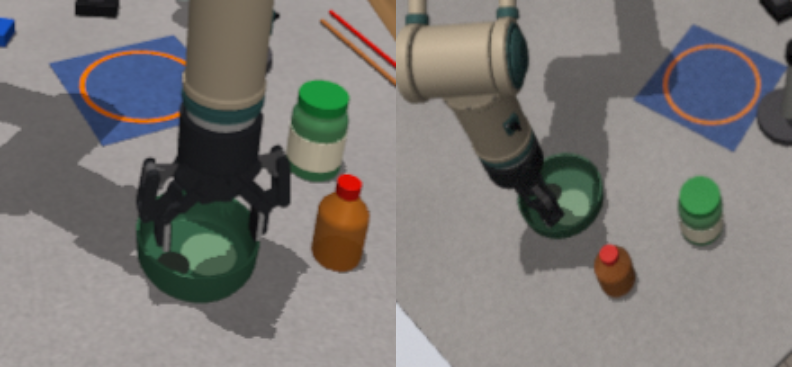

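```bash
python3 -c "
from h import *
im=load('d2');P=pts(im);C=-cv2.Rodrigues(im['rvec'].astype(float))[0].T@im['tvec'].ravel();print('cam',C.round(3))
for u,v in ((165,248),(166,235),(258,240),(262,232),(262,215)):
    p=P[int(180+v/1.8),int(180+u/1.8)]; d=p-C; q=C+d*((-.315-C[1])/d[1]); print(p.round(3),q.round(3))
for x in (.541,.6265):
  for z in (.02,.035,.055,.075):
    p=cv2.projectPoints(np.array([[x,-.315,z]]),im['rvec'].astype(float),im['tvec'].astype(float),im['intrinsics'].astype(float),np.array([float(im['k1']),0,0,0,0]))[0].ravel(); print(x,z,((p-180)*1.8).round())
"
```

```text
cam [ 0.452 -0.887  0.662]
[ 0.536 -0.329  0.075] [ 0.538 -0.315  0.061]
[ 0.536 -0.334  0.097] [ 0.539 -0.315  0.078]
[ 0.63  -0.324  0.074] [ 0.632 -0.315  0.065]
[ 0.632 -0.323  0.086] [ 0.635 -0.315  0.077]
[ 0.63  -0.322  0.106] [ 0.633 -0.315  0.099]
0.541 0.02 [166. 275.]
0.541 0.035 [166. 265.]
0.541 0.055 [167. 251.]
0.541 0.075 [168. 236.]
0.6265 0.02 [248. 271.]
0.6265 0.035 [249. 261.]
0.6265 0.055 [251. 247.]
0.6265 0.075 [253. 232.]
```

```bash
python3 -m creep '{"delta_pos": [[0,0,1],[0,0,3],[-2,0,6],[-4,0,6],[-4,0,6],[-4,0,6],[-4,0,6],[-4,0,6],[-4,0,6],[-4,0,6]], "dr": [[0,0,0],[0,0,0],[0,0,0],[0,0,0],[0,0,0],[0,0,0],[0,0,0],[0,0,0],[0,0,0],[0,0,0]]}' -1
python3 -c "
from h import *
s=manip.get_state();print(np.round(s['position'],4),s['width'])
im=cap('wrist','w3');d=cap('side','d3')
P=pts(im);T=np.array(s['position']);m=(im['depth']>0)&(np.hypot(P[...,0]-T[0],P[...,1]-T[1])<.04)&(P[...,2]>.015)
print('wrist low z',np.percentile(P[m][:,2],[0,1,5]).round(3))
cv2.imwrite('pics/v4.png',cv2.hconcat([cv2.resize(im['pixels'],(400,300)),cv2.resize(d['pixels'][180:384,180:400],(324,300))]))
p=cv2.projectPoints(T[None]*1.0,d['rvec'].astype(float),d['tvec'].astype(float),d['intrinsics'].astype(float),np.array([float(d['k1']),0,0,0,0]))[0].ravel(); print('tcp in side',p, (p[0]-180)*324/220+400,(p[1]-180)*300/204)
"
```

```text
clock: 6.6
position: [0.5889, -0.3753, 0.06]
ee_rot: [0.522, 0.477, 0.522, -0.477]
contact_force: [0.2, -0.3, 0.5]
width: 0.0
[ 0.5889 -0.3753  0.06  ] 1.0491479029714072e-05
wrist low z [0.016 0.044 0.119]
tcp in side [305.0386144  342.82307795] 584.1477775765471 239.4457028683796
```

View pics/v4.png

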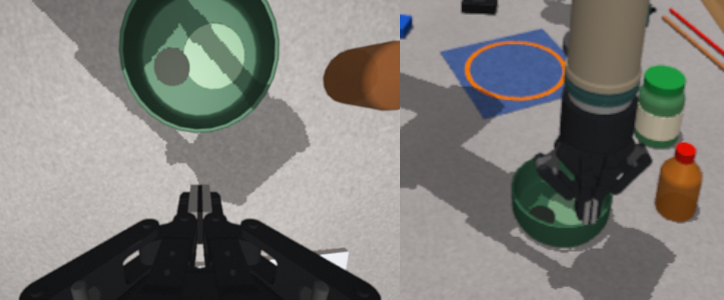

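The wrist view shows the shut tips at (200,187). In the side view they are at (590,222), but the reported TCP projects to (584,239). So the tips appear higher than the state says. I'll measure that in the depth images.

```bash
python3 -c "
from h import *
im=load('w3');P=pts(im);d=load('d3');Q=pts(d)
for v in (236,240,244,250,258): print([P[v,u].round(3).tolist() for u in (247,252,259,264)])
print('side')
for v in (318,324,328,331,334): print([Q[v,u].round(3).tolist() for u in (305,308,311)])
"
```

```text
[[0.584, -0.366, 0.099], [0.587, -0.365, 0.1], [0.59, -0.365, 0.1], [0.593, -0.365, 0.098]]
[[0.584, -0.366, 0.103], [0.587, -0.365, 0.105], [0.59, -0.364, 0.105], [0.593, -0.364, 0.104]]
[[0.584, -0.365, 0.11], [0.587, -0.365, 0.109], [0.59, -0.364, 0.109], [0.593, -0.365, 0.108]]
[[0.584, -0.365, 0.116], [0.587, -0.365, 0.114], [0.59, -0.365, 0.115], [0.593, -0.364, 0.115]]
[[0.584, -0.365, 0.123], [0.587, -0.365, 0.123], [0.59, -0.364, 0.123], [0.592, -0.364, 0.123]]
side
[[0.582, -0.383, 0.126], [0.586, -0.389, 0.132], [0.591, -0.386, 0.13]]
[[0.583, -0.384, 0.114], [0.587, -0.387, 0.117], [0.593, -0.386, 0.116]]
[[0.583, -0.386, 0.108], [0.588, -0.388, 0.109], [0.594, -0.384, 0.105]]
[[0.584, -0.387, 0.102], [0.589, -0.386, 0.1], [0.593, -0.387, 0.101]]
[[0.597, -0.338, 0.039], [0.603, -0.336, 0.037], [0.609, -0.333, 0.033]]
```

The real tips are about 37 mm above the reported TCP when shut and about 50 mm when open. I'll allow for that offset and go down step by step, watching the force.

```bash
python3 -m creep '{"delta_pos": [[0,0,0],[0,0,0],[2,0,0],[4,0,0],[5,0,0],[6,0,0],[6.5,0,0],[7,0,0],[7.5,0,0],[7.5,0,0]], "dr": [[0,0,0],[0,0,0],[0,0,0],[0,0,0],[0,0,0],[0,0,0],[0,0,0],[0,0,0],[0,0,0],[0,0,0]]}' 1
python3 -m creep '{"delta_pos": [[0.3,0,0],[0.6,0,0],[0.9,0,0],[1.2,0,0],[1.2,0,0]], "dr": [[0,0,0],[0,0,0],[0,0,0],[0,0,0],[0,0,0]]}'
python3 -c "
from h import *
im=cap('wrist','w4');P=pts(im);s=manip.get_state();T=np.array(s['position']);print(T.round(4),s['width'])
m=(im['depth']>0)&(np.abs(P[...,1]-T[1])<.02)&(np.abs(np.abs(P[...,0]-T[0])-.047)<.008)
print(np.histogram(P[m][:,2],bins=np.arange(-.01,.1,.005)))
basin('w4','wrist',(.58,-.2756),.1); plan([.5556,-.0066,-.027],.0885)"
```

```text
clock: 7.7
position: [0.5888, -0.3756, -0.0149]
ee_rot: [0.522, 0.477, 0.522, -0.477]
contact_force: [-1.2, 0.9, 0.1]
width: 0.0857
clock: 8.2
position: [0.5886, -0.3755, -0.0271]
ee_rot: [0.522, 0.477, 0.522, -0.477]
contact_force: [-0.2, -0.7, -0.1]
width: 0.0853
[ 0.5888 -0.3756 -0.0269] 0.0850514890085325
(array([   0, 1978,  868,    0,    0,    0,  110,  349,  484,  547,  623,
        670,  732,  780,  345,  691, 1696,  839,  259,  396,    5]), array([-0.01 , -0.005,  0.   ,  0.005,  0.01 ,  0.015,  0.02 ,  0.025,
        0.03 ,  0.035,  0.04 ,  0.045,  0.05 ,  0.055,  0.06 ,  0.065,
        0.07 ,  0.075,  0.08 ,  0.085,  0.09 ,  0.095]))
wrist 8450 (array([ 0.5797, -0.2762,  0.0623]), 7894)
pos [ 0.589  -0.3758 -0.0266] d_cm [  0.04  -0.   -37.07] dr [ 0.001 -0.     0.   ] jawnow 0.09 q6 -0.76 t 8.3
[[-0.0, 0.996, 0.09], [0.0, 0.09, -0.996], [-1.0, -0.0, -0.0]]
```

```bash
python3 -m creep '{"delta_pos": [[0,0,-1],[0,0,-2],[0,0,-2.6],[0,0,-2.9],[0,0,-3.1],[0,0,-3.3],[0,0,-3.5],[0,0,-3.7],[0,0,-3.9],[0,0,-4.1]], "dr": [[0,0,0],[0,0,0],[0,0,0],[0,0,0],[0,0,0],[0,0,0],[0,0,0],[0,0,0],[0,0,0],[0,0,0]]}'
python3 -m creep '{"delta_pos": [[0,0,-0.2],[0,0,-0.4],[0,0,-0.6],[0,0,-0.8],[0,0,-1.0],[0,0,-1.2],[0,0,-1.4],[0,0,-1.6],[0,0,-1.8],[0,0,-2.0]], "dr": [[0,0,0],[0,0,0],[0,0,0],[0,0,0],[0,0,0],[0,0,0],[0,0,0],[0,0,0],[0,0,0],[0,0,0]]}'
python3 -c "
from h import *
basin('w5','wrist',(.578,-.255),.1); plan([.5556,-.0066,-.027],.0885)"
```

```text
clock: 9.3
position: [0.5852, -0.3356, -0.0265]
ee_rot: [0.522, 0.477, 0.522, -0.477]
contact_force: [0.1, -1.8, -1.0]
width: 0.0855
clock: 10.3
position: [0.5835, -0.3149, -0.0265]
ee_rot: [0.522, 0.477, 0.522, -0.477]
contact_force: [-0.3, -2.8, -0.8]
width: 0.0855
wrist 11312 (array([ 0.5787, -0.2547,  0.0622]), 9496)
pos [ 0.5834 -0.3144 -0.0265] d_cm [  0.07  -0.   -30.91] dr [ 0.002 -0.001  0.   ] jawnow 0.09 q6 -0.69 t 10.35
[[-0.0, 0.996, 0.09], [0.001, 0.09, -0.996], [-1.0, -0.0, -0.001]]
```

```bash
Z='"dr": [[0,0,0],[0,0,0],[0,0,0],[0,0,0],[0,0,0],[0,0,0],[0,0,0],[0,0,0],[0,0,0],[0,0,0]]'
python3 -m creep '{"delta_pos": [[0,0,-0.2],[0,0,-0.5],[0,0,-0.9],[0,0,-1.3],[0,0,-1.7],[0,0,-2.1],[0,0,-2.5],[0,0,-2.9],[0,0,-3.3],[0,0,-3.7]], "dr": [[0,0,0],[0,0,0],[0,0,0],[0,0,0],[0,0,0],[0,0,0],[0,0,0],[0,0,0],[0,0,0],[0,0,0]]}' | grep -E 'pos|force'
python3 -m creep '{"delta_pos": [[0,0,-0.4],[0,0,-0.8],[0,0,-1.2],[0,0,-1.6],[0,0,-2.0],[0,0,-2.4],[0,0,-2.8],[0,0,-3.2],[0,0,-3.6],[0,0,-4.0]], "dr": [[0,0,0],[0,0,0],[0,0,0],[0,0,0],[0,0,0],[0,0,0],[0,0,0],[0,0,0],[0,0,0],[0,0,0]]}' | grep -E 'pos|force'
python3 -m creep '{"delta_pos": [[0,0,-0.4],[0,0,-0.8],[0,0,-1.2],[0,0,-1.6],[0,0,-2.0],[0,0,-2.4],[0,0,-2.8],[0,0,-3.2],[0,0,-3.6],[0,0,-4.0]], "dr": [[0,0,0],[0,0,0],[0,0,0],[0,0,0],[0,0,0],[0,0,0],[0,0,0],[0,0,0],[0,0,0],[0,0,0]]}' | grep -E 'pos|force'
python3 -c "
from h import *
basin('w6','wrist',(.568,-.135),.1); plan([.5556,-.0066,-.027],.0885)"
```

```text
position: [0.5801, -0.2778, -0.0265]
contact_force: [0.4, -3.4, -0.8]
position: [0.5765, -0.238, -0.0265]
contact_force: [0.6, -2.4, 0.0]
position: [0.5729, -0.1982, -0.0265]
contact_force: [0.5, -2.9, 0.9]
wrist 11328 (array([ 0.5681, -0.138 ,  0.0622]), 9467)
pos [ 0.5728 -0.1974 -0.0265] d_cm [ 7.000e-02  1.000e-02 -1.915e+01] dr [ 0.002 -0.001  0.   ] jawnow 0.09 q6 -0.54 t 13.4
[[-0.0, 0.996, 0.09], [0.001, 0.09, -0.996], [-1.0, -0.0, -0.001]]
```

```bash
python3 -m creep '{"delta_pos": [[0,0,-0.4],[0,0,-0.8],[0,0,-1.2],[0,0,-1.6],[0,0,-2.0],[0,0,-2.4],[0,0,-2.8],[0,0,-3.2],[0,0,-3.6],[0,0,-4.0]], "dr": [[0,0,0],[0,0,0],[0,0,0],[0,0,0],[0,0,0],[0,0,0],[0,0,0],[0,0,0],[0,0,0],[0,0,0]]}' | grep -E 'pos|force'
python3 -m creep '{"delta_pos": [[0,0,-0.4],[0,0,-0.8],[0,0,-1.2],[0,0,-1.6],[0,0,-2.0],[0,0,-2.4],[0,0,-2.8],[0,0,-3.2],[0,0,-3.6],[0,0,-4.0]], "dr": [[0,0,0],[0,0,0],[0,0,0],[0,0,0],[0,0,0],[0,0,0],[0,0,0],[0,0,0],[0,0,0],[0,0,0]]}' | grep -E 'pos|force'
python3 -m creep '{"delta_pos": [[0,0,-0.4],[0,0,-0.8],[0,0,-1.2],[0,0,-1.6],[0,0,-2.0],[0,0,-2.4],[0,0,-2.8],[0,0,-3.2],[0,0,-3.6],[0,0,-4.0]], "dr": [[0,0,0],[0,0,0],[0,0,0],[0,0,0],[0,0,0],[0,0,0],[0,0,0],[0,0,0],[0,0,0],[0,0,0]]}' | grep -E 'pos|force'
python3 -c "
from h import *
basin('w7','wrist',(.56,-.02),.1); plan([.5556,-.0066,-.027],.0885)
im=load('w7');P=pts(im);hsv=cv2.cvtColor(im['pixels'],cv2.COLOR_BGR2HSV);H,S,V=hsv[...,0],hsv[...,1],hsv[...,2]
m=(im['depth']>0)&(H>5)&(H<20)&(S>150)&(np.abs(P[...,2])<.012)&(np.hypot(P[...,0]-.55,P[...,1]-.055)<.11)
print(m.sum(),fit(P[m]))"
```

```text
position: [0.5693, -0.1583, -0.0265]
contact_force: [0.0, -2.2, -0.5]
position: [0.5658, -0.1185, -0.0265]
contact_force: [-0.3, -2.3, 0.2]
position: [0.5622, -0.0787, -0.0265]
contact_force: [0.1, -1.7, -0.3]
wrist 11441 (array([ 0.5573, -0.0185,  0.0623]), 9685)
pos [ 0.5619 -0.0779 -0.0265] d_cm [ 0.06  0.01 -7.16] dr [ 0.002 -0.001  0.   ] jawnow 0.09 q6 -0.35 t 16.45
[[-0.0, 0.996, 0.09], [0.001, 0.09, -0.996], [-1.0, -0.0, -0.001]]
1890 (array([0.5509, 0.0523, 0.0853]), 1889)
```

```bash
python3 -m creep '{"delta_pos": [[0,0,-0.4],[0,0,-0.8],[0,0,-1.2],[0,0,-1.6],[0,0,-2.0],[0,0,-2.4],[0,0,-2.8],[0,0,-3.2],[0,0,-3.6],[0,0,-4.0]], "dr": [[0,0,0],[0,0,0],[0,0,0],[0,0,0],[0,0,0],[0,0,0],[0,0,0],[0,0,0],[0,0,0],[0,0,0]]}' | grep -E 'pos|force'
python3 -m creep '{"delta_pos": [[0,0,-0.4],[0,0,-0.8],[0,0,-1.2],[0,0,-1.6],[0,0,-2.0],[0,0,-2.4],[0,0,-2.7],[0,0,-2.9],[0,0,-3.1],[0,0,-3.2]], "dr": [[0,0,0],[0,0,0],[0,0,0],[0,0,0],[0,0,0],[0,0,0],[0,0,0],[0,0,0],[0,0,0],[0,0,0]]}' | grep -E 'pos|force'
python3 -m creep '{"delta_pos": [[0,0,0],[0,0,0],[0,0,0]], "dr": [[0,0,0],[0,0,0],[0,0,0]]}' | grep -E 'pos|force'
python3 -c "
from h import *
basin('w8','wrist',(.55,.053),.1); plan([.5556,-.0066,-.027],.0885)
im=load('w8');P=pts(im);hsv=cv2.cvtColor(im['pixels'],cv2.COLOR_BGR2HSV);H,S,V=hsv[...,0],hsv[...,1],hsv[...,2]
m=(im['depth']>0)&(H>5)&(H<20)&(S>150)&(np.abs(P[...,2])<.012)&(np.hypot(P[...,0]-.55,P[...,1]-.055)<.11)
print(m.sum(),fit(P[m]))"
```

```text
position: [0.5586, -0.0388, -0.0265]
contact_force: [0.5, -2.0, -1.4]
position: [0.5557, -0.0071, -0.0265]
contact_force: [0.4, -2.7, -0.3]
position: [0.5557, -0.0071, -0.0265]
contact_force: [0.9, 0.0, -0.9]
wrist 11533 (array([0.5509, 0.0532, 0.0623]), 9813)
pos [ 0.5557 -0.0071 -0.0265] d_cm [ 0.05 -0.   -0.05] dr [ 0.001 -0.     0.   ] jawnow 0.09 q6 -0.23 t 18.8
[[-0.0, 0.996, 0.09], [0.0, 0.09, -0.996], [-1.0, -0.0, -0.0]]
1200 (array([0.5506, 0.0518, 0.0899]), 1059)
```

The basin is at the circle's centre to within about 2 mm. Now I'll back off and rise.

```bash
python3 -m creep '{"delta_pos": [[0,0,1],[0,0,3],[-3,0,5],[-8,0,5],[-13,0,5],[-18,0,5],[-23,0,5],[-28,0,5],[-30,0,5],[-30,0,5]], "dr": [[0,0,0],[0,0,0],[0,0,0],[0,0,0],[0,0,0],[0,0,0],[0,0,0],[0,0,0],[0,0,0],[0,0,0]]}' | grep -E 'pos|force'
python3 -c "
from h import *
basin('s9','scene',(.55,.053),.1)
basin('w9','wrist',(.55,.053),.1)
im=load('w9');P=pts(im)
for f in ('s9','w9'):
    im=load(f);P=pts(im);hsv=cv2.cvtColor(im['pixels'],cv2.COLOR_BGR2HSV)
    m=(im['depth']>0)&(P[...,2]>.196)&(P[...,2]<.21)&(hsv[...,2]>140)&(np.hypot(P[...,0]-.696,P[...,1]-.1045)<.105)&(np.hypot(P[...,0]-.696,P[...,1]-.1045)>.022)
    if m.sum()>5: l=cv2.fitLine(P[m][:,:2].astype(np.float32),cv2.DIST_HUBER,0,.01,.01).ravel(); print(f,m.sum(),l.round(4),np.degrees(np.arctan2(l[1],l[0])))
plan([.672,.1595,.27],.41)"
```

```text
position: [0.5622, -0.058, 0.2779]
contact_force: [0.3, 0.1, -0.3]
scene 121 (array([0.5524, 0.0496, 0.0629]), 97)
wrist 880 (array([0.5509, 0.0529, 0.063 ]), 876)
s9 134 [ 0.4057 -0.914   0.6739  0.162 ] -66.06289
pos [ 0.5598 -0.0574  0.273 ] d_cm [  0.3   13.12 -20.6 ] dr [-0.32 -0.    0.  ] jawnow 0.09 q6 -0.32 t 19.9
[[-0.0, 0.996, 0.09], [0.0, 0.09, -0.996], [-1.0, -0.0, -0.0]]
```

```bash
python3 -m creep '{"delta_pos": [[0,13.1,-20.6],[0,13.1,-20.6],[0,13.1,-20.6],[0,13.1,-20.6],[0,13.1,-20.6],[0,13.1,-20.6],[0,13.1,-20.6],[0,13.1,-20.6]], "dr": [[-0.327,0,0],[-0.327,0,0],[-0.327,0,0],[-0.327,0,0],[-0.327,0,0],[-0.327,0,0],[-0.327,0,0],[-0.327,0,0]]}' 0 | grep -E 'pos|force|width'
python3 -c "
from h import *
plan([.672,.1595,.137],.417)
im=cap('wrist','w10');P=pts(im);cv2.imwrite('pics/v5.png',im['pixels'])
hsv=cv2.cvtColor(im['pixels'],cv2.COLOR_BGR2HSV)
m=(im['depth']>0)&(P[...,2]>.194)&(P[...,2]<.212)&(hsv[...,2]>120)&(np.hypot(P[...,0]-.696,P[...,1]-.1045)<.105)
if m.sum()>5: l=cv2.fitLine(P[m][:,:2].astype(np.float32),cv2.DIST_HUBER,0,.01,.01).ravel(); print(m.sum(),l.round(4),np.degrees(np.arctan2(l[1],l[0])))"
```

```text
position: [0.6712, 0.1586, 0.2718]
contact_force: [0.3, -0.8, 0.3]
width: 0.0426
pos [0.6712 0.1586 0.2718] d_cm [13.48  0.16 -0.04] dr [-0.001 -0.     0.004] jawnow 0.416 q6 -0.28 t 20.7
[[-0.003, 0.915, 0.404], [-0.001, 0.404, -0.915], [-1.0, -0.004, -0.0]]
1606 [ 0.3939 -0.9192  0.6728  0.1617] -66.80289
```

View pics/v5.png

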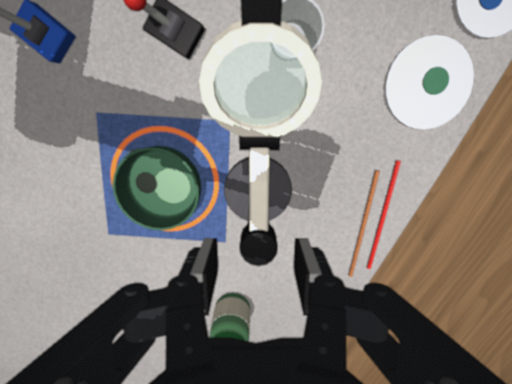

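The boom runs vertically down the centre, with the hub at (258,244) and the fingers on both sides at columns 205 and 310. The basin at (158,188) looks a little low within the ring centred at about (165,179), so I'll check that.

```bash
python3 -c "
from h import *
for f in ('s0','d0','w9','w10','s9'):
    im=load(f);P=pts(im);hsv=cv2.cvtColor(im['pixels'],cv2.COLOR_BGR2HSV);H,S,V=hsv[...,0],hsv[...,1],hsv[...,2]
    C=-cv2.Rodrigues(im['rvec'].astype(float))[0].T@im['tvec'].ravel()
    m=(im['depth']>0)&((H<20))&(S>130)&(np.abs(P[...,2])<.012)&(np.hypot(P[...,0]-.55,P[...,1]-.055)<.11)
    q=P[m]; q=C+(q-C)*(C[2]/(C[2]-q[:,2]))[:,None]
    a=np.arctan2(q[:,1]-.053,q[:,0]-.55); print(f,C.round(2),m.sum(),fit(q),'cover',len(np.unique((a*6).astype(int))), 'z',P[m][:,2].mean().round(4), 'minmax', q.min(0).round(3),q.max(0).round(3))
    b=(im['depth']>0)&(P[...,2]>.038)&(P[...,2]<.052)&(H>50)&(H<90)&(S>60)&(np.hypot(P[...,0]-.55,P[...,1]-.053)<.1)
    if b.sum()>30: 
        q=P[b]; q=C+(q-C)*((C[2]-.045)/(C[2]-q[:,2]))[:,None]; print('  basin',fit(q),P[b][:,2].mean().round(4))"
```

```text
s0 [ 1.08 -0.37  0.97] 245 (array([0.5511, 0.0547, 0.0861]), 245) cover 37 z 0.0024 minmax [ 0.462 -0.034 -0.   ] [0.64  0.143 0.   ]
d0 [ 0.45 -0.89  0.66] 368 (array([0.5485, 0.0556, 0.0861]), 368) cover 37 z -0.0005 minmax [ 0.459 -0.032 -0.   ] [0.638 0.145 0.   ]
w9 [0.55 0.02 0.45] 1775 (array([0.5506, 0.0553, 0.0863]), 1775) cover 37 z 0.001 minmax [ 0.462 -0.034 -0.   ] [0.64  0.145 0.   ]
  basin (array([0.5509, 0.0527, 0.0627]), 974) 0.0434
w10 [0.64 0.23 0.45] 1006 (array([0.5503, 0.0549, 0.0864]), 1006) cover 29 z 0.0012 minmax [ 0.461 -0.028 -0.   ] [0.64  0.145 0.   ]
  basin (array([0.5516, 0.0551, 0.0626]), 765) 0.0432
s9 [ 1.08 -0.37  0.97] 198 (array([0.551 , 0.0546, 0.0861]), 198) cover 28 z 0.0023 minmax [ 0.468 -0.034 -0.   ] [0.64  0.143 0.   ]
  basin (array([0.5539, 0.0491, 0.0623]), 123) 0.0432
```

It was parallax: the basin is within about 3 mm of the circle's centre. Now I'll straddle the boom.

```bash
python3 -m creep '{"delta_pos": [[2,0.1,0],[5,0.1,0],[8,0.1,0],[10,0.1,0],[11.5,0.1,0],[12.5,0.1,0],[13.2,0.1,0],[13.5,0.1,0],[13.5,0.1,0]], "dr": [[0,0,0],[0,0,0],[0,0,0],[0,0,0],[0,0,0],[0,0,0],[0,0,0],[0,0,0],[0,0,0]]}' | grep -E 'pos|force|width'
python3 -c "
from h import *
plan([.672,.1595,.137],.417)
s=manip.get_state();T=np.array(s['position']);M=R.from_quat(np.roll(s['ee_rot'],-1)).as_matrix()
im=cap('wrist','w11');P=pts(im)
L=(P-T)@M   # tool coords
m=(im['depth']>0)&(np.abs(L[...,2])<.03)&(np.abs(L[...,1])<.06)&(P[...,2]>.12)
for lo in np.arange(.15,.25,.01):
    k=m&(P[...,2]>=lo)&(P[...,2]<lo+.01); y=L[k][:,1]; print(round(lo,2),k.sum(), [ (y[g].min().round(3),y[g].max().round(3)) for g in (y<-.013,np.abs(y)<=.013,y>.013) if g.any()])
S=np.array([.696,.1045]); j=1.0
for a in np.linspace(0,1.5,11):
    th=1.981+a; p=np.r_[S+.06*np.array([np.cos(th),np.sin(th)]),T[2]]; print(round(a,2),((p-T)@M*100).round(2))
"
```

```text
position: [0.6732, 0.1599, 0.1388]
contact_force: [0.2, -0.1, 0.3]
width: 0.0427
pos [0.6732 0.1599 0.1388] d_cm [ 0.18 -0.13 -0.01] dr [-0.  0. -0.] jawnow 0.417 q6 -0.28 t 21.65
[[0.0, 0.914, 0.405], [0.0, 0.405, -0.914], [-1.0, 0.0, 0.0]]
0.15 0 []
0.16 0 []
0.17 45 [(np.float64(-0.021), np.float64(-0.021)), (np.float64(0.022), np.float64(0.025))]
0.18 551 [(np.float64(-0.035), np.float64(-0.021)), (np.float64(0.022), np.float64(0.035))]
0.19 982 [(np.float64(-0.035), np.float64(-0.021)), (np.float64(-0.009), np.float64(0.01)), (np.float64(0.022), np.float64(0.036))]
0.2 4644 [(np.float64(-0.035), np.float64(-0.021)), (np.float64(-0.008), np.float64(0.009)), (np.float64(0.022), np.float64(0.035))]
0.21 1106 [(np.float64(-0.042), np.float64(-0.021)), (np.float64(0.022), np.float64(0.043))]
0.22 2676 [(np.float64(-0.054), np.float64(-0.02)), (np.float64(0.021), np.float64(0.055))]
0.23 5918 [(np.float64(-0.057), np.float64(-0.018)), (np.float64(0.019), np.float64(0.058))]
0.24 5616 [(np.float64(-0.06), np.float64(-0.013)), (np.float64(-0.013), np.float64(0.013)), (np.float64(0.013), np.float64(0.06))]
0.0 [-0.   -0.12 -0.01]
0.15 [-0.   -1.02  0.05]
0.3 [-0.   -1.89  0.25]
0.45 [-0.   -2.73  0.57]
0.6 [-0.   -3.51  1.02]
0.75 [-0.   -4.22  1.58]
0.9 [-0.   -4.83  2.23]
1.05 [-0.   -5.34  2.97]
1.2 [-0.   -5.74  3.78]
1.35 [-0.   -6.    4.64]
1.5 [-0.   -6.14  5.53]
```

```bash
python3 -m creep '{"delta_pos": [[0,-0.1,0],[0,-0.1,0],[0,-0.1,0],[0,-0.7,0.03],[0,-1.3,0.12],[0,-1.9,0.27],[0,-2.45,0.47],[0,-3,0.73],[0,-3.5,1.05],[0,-4,1.41]], "dr": [[0,0,0],[0,0,0],[0,0,0],[-0.1,0,0],[-0.2,0,0],[-0.3,0,0],[-0.4,0,0],[-0.5,0,0],[-0.6,0,0],[-0.7,0,0]]}' -0.45 | grep -E 'pos|force|width'
python3 -m creep '{"delta_pos": [[0,-0.6,0.03],[0,-1.2,0.12],[0,-1.77,0.27],[0,-2.34,0.47],[0,-2.88,0.73],[0,-3.39,1.05],[0,-3.87,1.41],[0,-3.87,1.41]], "dr": [[-0.1,0,0],[-0.2,0,0],[-0.3,0,0],[-0.4,0,0],[-0.5,0,0],[-0.6,0,0],[-0.7,0,0],[-0.7,0,0]]}' | grep -E 'pos|force|width'
cat >> h.py <<'E'
def boom(f,name):
    im=cap(name,f);P=pts(im);hsv=cv2.cvtColor(im['pixels'],cv2.COLOR_BGR2HSV);d=np.hypot(P[...,0]-.696,P[...,1]-.1045)
    m=(im['depth']>0)&(P[...,2]>.19)&(P[...,2]<.212)&(hsv[...,2]>120)&(hsv[...,1]<80)&(d<.1)&(d>.02)
    if m.sum()>5: l=cv2.fitLine(P[m][:,:2].astype(np.float32),cv2.DIST_HUBER,0,.01,.01).ravel(); print(f,m.sum(),l.round(4),(np.degrees(np.arctan2(l[1],l[0]))%180+180).round(2))
    # lens head: light/dark points beyond the hinge
    m=(im['depth']>0)&(P[...,2]>.17)&(P[...,2]<.29)&(d>.11)&(d<.25)&(hsv[...,2]>130)&(hsv[...,1]<80)
    if m.sum()>20:
        Q=P[m]; c=Q.mean(0); n=np.linalg.svd(Q-c)[2][2]; print(' head',m.sum(),c.round(4),'normal',(n*np.sign(n[2])).round(3))
E
python3 -c "
from h import *
boom('w12','wrist');boom('s12','scene');boom('d12','side');plan([.6394,.0845,.137],1.911)"
```

```text
position: [0.6445, 0.1322, 0.1389]
contact_force: [4.2, 1.9, -1.5]
width: 0.0234
position: [0.6389, 0.0906, 0.1391]
contact_force: [0.1, 1.1, 0.4]
width: 0.0239
w12 4841 [0.9656 0.26   0.635  0.0916] 195.07Traceback (most recent call last):
  File "<string>", line 3, in <module>
    boom('w12','wrist');boom('s12','scene');boom('d12','side');plan([.6394,.0845,.137],1.911)
    ~~~~^^^^^^^^^^^^^^^
  File "h.py", line 42, in boom
    Q=P[m]; c=Q.mean(0); n=np.linalg.svd(Q-c)[2][2]; print(' head',m.sum(),c.round(4),'normal',(n*np.sign(n[2])).round(3))
                           ~~~~~~~~~~~~~^^^^^
    u, s, vh = gufunc(a, signature=signature)
               ~~~~~~^^^^^^^^^^^^^^^^^^^^^^^^
numpy._core._exceptions._ArrayMemoryError: Unable to allocate 12.6 GiB for an array with shape (41203, 41203) and data type float64
```

```bash
sed -i 's/svd(Q-c)/svd(Q-c,full_matrices=False)/' h.py
python3 -m creep '{"delta_pos": [[0,-0.3,0],[0,-0.6,0.03],[0,-0.6,0.03],[0,-0.6,0.03]], "dr": [[-0.05,0,0],[-0.1,0,0],[-0.1,0,0],[-0.1,0,0]]}' | grep -E 'pos|force|width'
python3 -c "
from h import *
boom('w12','wrist');boom('s12','scene');boom('d12','side');plan([.6394,.0845,.137],1.911)"
```

```text
position: [0.6399, 0.0854, 0.1388]
contact_force: [1.7, 5.2, 1.0]
width: 0.0235
w12 4760 [0.9394 0.3429 0.6366 0.0863] 200.05
 head 41157 [0.5606 0.0588 0.2205] normal [0.463 0.171 0.87 ]
s12 62 [0.8093 0.5873 0.6661 0.093 ] 215.97
 head 665 [0.5585 0.055  0.2232] normal [0.462 0.176 0.869]
d12 104 [0.9623 0.2719 0.6284 0.0768] 195.78
 head 362 [0.5535 0.0429 0.2224] normal [0.457 0.113 0.882]
pos [0.6399 0.0854 0.1387] d_cm [ 0.17 -0.06 -0.08] dr [ 0.005  0.001 -0.001] jawnow 1.916 q6 -1.89 t 24.1
[[0.001, -0.339, 0.941], [0.001, 0.941, 0.339], [-1.0, 0.001, 0.001]]
```

```bash
python3 -m creep '{"delta_pos": [[0,0.2,0],[0,0.2,0],[0,0.2,0],[-2,0.2,0],[-6,0.2,0],[-11,0.2,0],[-16,0.2,0],[-16,0.2,0],[-16,0.2,0]], "dr": [[0,0,0],[0,0,0],[0,0,0],[0,0,0],[0,0,0],[0,0,0],[0,0,0],[0,0,0],[0,0,0]]}' 0 | grep -E 'pos|force|width'
python3 -m creep '{"delta_pos": [[0,0,-5],[0,0,-10],[0,0,-15.3],[0,0,-15.3],[0,0,-15.3],[0,0,-15.3]], "dr": [[0,0,0],[0,0,0],[0,0,0],[0,0,0],[0,0,0],[0,0,0]]}' -1 | grep -E 'pos|force|width'
python3 -c "
from h import *
u=np.array([np.cos(np.radians(200)),np.sin(np.radians(200))]);p=np.array([.696,.1045])+.213*u;print(p)
plan([*p,.161],1.92);boom('s13','scene');boom('d13','side')
im=load('s13');P=pts(im);V=im['pixels'].max(-1)
m=(im['depth']>0)&(V<70)&(np.hypot(P[...,0]-.51,P[...,1]-.037)<.035)&(P[...,2]>.2)&(P[...,2]<.28);print('tab',m.sum(),P[m].mean(0).round(3),np.percentile(P[m][:,2],[5,95]))"
```

```text
position: [0.6395, 0.0858, 0.3001]
contact_force: [-0.1, -0.2, -0.7]
width: 0.0426
position: [0.4956, 0.0344, 0.2977]
contact_force: [-0.1, -0.6, 0.7]
width: 0.0001
[0.49584547 0.03164971]
pos [0.4956 0.0344 0.2977] d_cm [13.66 -0.27 -0.06] dr [-0.003 -0.001 -0.   ] jawnow 1.917 q6 -1.99 t 25.6
[[-0.001, -0.339, 0.941], [0.0, 0.941, 0.339], [-1.0, 0.0, -0.001]]
s13 171 [0.9161 0.4009 0.6434 0.0833] 203.63
 head 640 [0.5588 0.0563 0.2228] normal [0.472 0.168 0.865]
d13 187 [0.9443 0.329  0.6535 0.0849] 199.21
 head 326 [0.5537 0.0405 0.2222] normal [0.448 0.119 0.886]
tab 95 [0.511 0.035 0.253] [0.24535947 0.25977017]
```

```bash
python3 -m creep '{"delta_pos": [[2,-0.2,0],[5,-0.2,0],[6.5,-0.2,0],[7.5,-0.2,0],[8.2,-0.2,0],[8.9,-0.2,0],[9.6,-0.2,0],[10.3,-0.2,0],[11,-0.2,0],[11.7,-0.2,0]], "dr": [[0,0,0],[0,0,0],[0,0,0],[0,0,0],[0,0,0],[0,0,0],[0,0,0],[0,0,0],[0,0,0],[0,0,0]]}' | grep -E 'pos|force|width'
python3 -m creep '{"delta_pos": [[0.6,0,0],[1.1,0,0],[1.6,0,0],[2,0,0],[2,0,0]], "dr": [[0,0,0],[0,0,0],[0,0,0],[0,0,0],[0,0,0]]}' | grep -E 'pos|force|width'
python3 -m creep '{"delta_pos": [[-2,0,0],[-6,0,0],[-10,0,0],[-14,0,0],[-14,0,0]], "dr": [[0,0,0],[0,0,0],[0,0,0],[0,0,0],[0,0,0]]}' | grep -E 'pos|force|width'
python3 -c "
from h import *
boom('s14','scene');boom('d14','side');boom('w14','wrist');plan([.42,.275,.3],1.4)
im=load('w14')['pixels'];s=load('s14')['pixels'];cv2.imwrite('pics/v6.png',cv2.hconcat([cv2.resize(im,(400,300)),cv2.resize(s[100:340,160:480],(400,300))]))"
```

```text
position: [0.4958, 0.0325, 0.1811]
contact_force: [-2.1, -0.3, 2.1]
width: -0.0003
position: [0.4957, 0.0326, 0.1609]
contact_force: [0.4, -0.8, -0.2]
width: -0.0003
position: [0.4994, 0.0324, 0.3076]
contact_force: [-0.4, -0.2, 0.4]
width: -0.0
s14 170 [0.9283 0.3717 0.6405 0.082 ] 201.82
 head 564 [0.5503 0.0537 0.1979] normal [-0.025  0.001  1.   ]
d14 185 [0.9453 0.3263 0.6533 0.0855] 199.04
 head 660 [0.5481 0.0477 0.1943] normal [-0.014 -0.05   0.999]
w14 158 [0.941  0.3383 0.6647 0.0929] 199.78
 head 3512 [0.5401 0.0518 0.1968] normal [0.021 0.006 1.   ]
pos [0.4956 0.0326 0.3009] d_cm [ 0.1  25.36  1.12] dr [ 0.517 -0.    -0.   ] jawnow 1.917 q6 -1.99 t 27.85
[[-0.0, -0.339, 0.941], [0.0, 0.941, 0.339], [-1.0, 0.0, -0.0]]
```

View pics/v6.png

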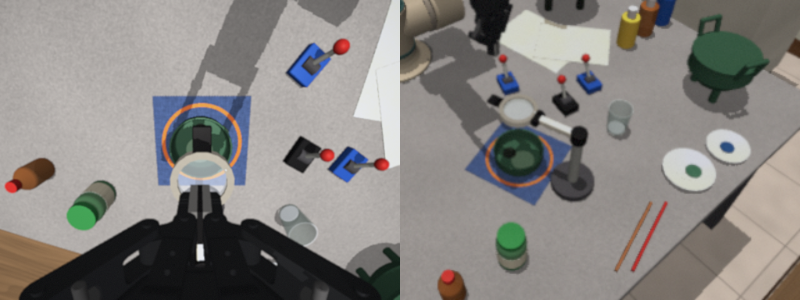

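The lens is level above the basin. The wrist view shows the black block at (305,153) with its red tip at (327,155), and a blue lookalike at (350,165). I'll now measure the lever area.

```bash
python3 -c "
from h import *
for f in ('w14','s14','d14'):
    im=load(f);P=pts(im);hsv=cv2.cvtColor(im['pixels'],cv2.COLOR_BGR2HSV);H,S,V=[hsv[...,i] for i in range(3)]
    ok=(im['depth']>0)&(P[...,0]>.3)&(P[...,0]<.7)&(P[...,1]>.12)&(P[...,1]<.48)
    t=(ok&(S>150)&((H<8)|(H>172))&(P[...,2]>.05)&(P[...,2]<.12)).astype(np.uint8)
    n,l,st,c=cv2.connectedComponentsWithStats(t)
    for i in range(1,n):
        if st[i,4]>8: print(f,'red',st[i,4],P[l==i].mean(0).round(4))
    b=ok&(V<75)&(S<90)&(P[...,2]>.017)&(P[...,2]<.03)&(np.hypot(P[...,0]-.496,P[...,1]-.272)<.06)
    print(f,'black',b.sum(),cv2.minAreaRect((P[b][:,:2]*1000).astype(np.float32)))
    b=ok&(S>120)&(H>100)&(H<130)&(P[...,2]>.017)&(P[...,2]<.03)
    n,l,st,c=cv2.connectedComponentsWithStats(b.astype(np.uint8))
    for i in range(1,n):
        if st[i,4]>15: print(f,'blue',P[l==i].mean(0).round(3),P[l==i].min(0).round(3),P[l==i].max(0).round(3))
"
```

```text
w14 red 32 [0.3013 0.2057 0.0875]
w14 red 200 [0.4665 0.2744 0.0939]
w14 red 199 [0.4466 0.3903 0.0897]
w14 black 824 ((494.8746032714844, 273.83355712890625), (49.1645393371582, 66.99534606933594), 80.49744415283203)
w14 blue [0.332 0.192 0.024] [0.3   0.165 0.017] [0.362 0.228 0.03 ]
w14 blue [0.478 0.382 0.024] [0.442 0.357 0.017] [0.516 0.418 0.029]
s14 red 21 [0.4526 0.389  0.0912]
s14 red 9 [0.3021 0.2045 0.088 ]
s14 red 26 [0.4736 0.2733 0.094 ]
s14 black 147 ((497.8683776855469, 271.2614440917969), (50.442989349365234, 67.93490600585938), 80.37378692626953)
s14 blue [0.336 0.189 0.025] [0.3   0.163 0.017] [0.362 0.223 0.03 ]
s14 blue [0.488 0.378 0.025] [0.446 0.357 0.018] [0.52  0.404 0.03 ]
d14 red 40 [0.4444 0.3885 0.0863]
d14 red 47 [0.4652 0.2711 0.0896]
d14 black 190 ((491.9386901855469, 270.8598937988281), (52.10420608520508, 67.5892562866211), 81.11808013916016)
d14 blue [0.498 0.396 0.023] [0.489 0.387 0.02 ] [0.512 0.41  0.025]
d14 blue [0.452 0.375 0.022] [0.441 0.365 0.017] [0.466 0.397 0.026]
d14 blue [0.331 0.186 0.022] [0.3   0.16  0.017] [0.358 0.222 0.029]
```

```bash
python3 -m creep '{"delta_pos": [[0,26,1.4],[0,26,1.4],[0,26,1.4],[0,26,1.4],[0,26,1.4],[0,26,1.4],[0,26,1.4],[0,26,1.4],[0,26,1.4],[0,26,1.4]], "dr": [[0.514,0,0],[0.514,0,0],[0.514,0,0],[0.514,0,0],[0.514,0,0],[0.514,0,0],[0.514,0,0],[0.514,0,0],[0.514,0,0],[0.514,0,0]]}' -1 | grep -E 'pos|force|width'
python3 -c "
from h import *
plan([.421,.2845,.018],1.403)"
```

```text
position: [0.421, 0.2806, 0.3011]
contact_force: [0.4, -0.4, -0.4]
width: 0.0001
pos [0.421  0.2806 0.3011] d_cm [28.31  0.4  -0.06] dr [-0.002 -0.001  0.001] jawnow 1.401 q6 -0.95 t 28.85
[[-0.001, 0.169, 0.986], [-0.001, 0.986, -0.169], [-1.0, -0.001, -0.001]]
```

```bash
python3 -m creep '{"delta_pos": [[5,0.4,0],[10,0.4,0],[15,0.4,0],[20,0.4,0],[24,0.4,0],[26.5,0.4,0],[28,0.4,0],[28.3,0.4,0],[28.3,0.4,0],[28.3,0.4,0]], "dr": [[0,0,0],[0,0,0],[0,0,0],[0,0,0],[0,0,0],[0,0,0],[0,0,0],[0,0,0],[0,0,0],[0,0,0]]}' | grep -E 'pos|force|width'
python3 -m creep '{"delta_pos": [[0,0,1],[0,0,2],[0,0,2.8],[0,0,3.6],[0,0,4.4],[0,0,5.2],[0,0,6],[0,0,6.6],[0,0,7.1],[0,0,7.5]], "dr": [[0,0,0],[0,0,0],[0,0,0],[0,0,0],[0,0,0],[0,0,0],[0,0,0],[0,0,0],[0,0,0],[0,0,0]]}' | grep -E 'pos|force|width'
cat >> h.py <<'E'
def tip(f,name):
    im=cap(name,f);P=pts(im);hsv=cv2.cvtColor(im['pixels'],cv2.COLOR_BGR2HSV);H,S=hsv[...,0],hsv[...,1]
    m=(im['depth']>0)&(S>150)&((H<8)|(H>172))&(P[...,2]>.05)&(P[...,2]<.12)&(np.hypot(P[...,0]-.495,P[...,1]-.272)<.06)
    if m.any(): q=P[m].mean(0); print(f,m.sum(),q.round(4),'lean along e',((q[:2]-[.495,.272])@[.986,-.167]).round(4))
E
python3 -c "
from h import *
tip('s15','scene');tip('w15','wrist');tip('d15','side');plan([.495,.272,.018],1.403)"
```

```text
position: [0.4226, 0.2859, 0.0196]
contact_force: [0.6, -0.5, 0.4]
width: -0.0004
position: [0.4949, 0.273, 0.0181]
contact_force: [-1.1, 0.8, -0.9]
width: 0.0002
s15 31 [0.5296 0.2633 0.0924] lean along e 0.0356
w15 315 [0.5157 0.2693 0.0923] lean along e 0.0209
pos [0.4957 0.2731 0.0185] d_cm [ 0.05 -0.12 -0.06] dr [0.    0.001 0.   ] jawnow 1.403 q6 -1.02 t 31.0
[[0.001, 0.167, 0.986], [-0.0, 0.986, -0.167], [-1.0, -0.0, 0.001]]
```

```bash
python3 -m creep '{"delta_pos": [[0,0,0.3],[0,0,0.6],[0,0,0.8],[0,0,0.8]], "dr": [[0,0,0],[0,0,0],[0,0,0],[0,0,0]]}' | grep -E 'pos|force|width'
python3 -c "
from h import *
tip('s16','scene');tip('w16','wrist')"
```

```text
position: [0.4976, 0.2725, 0.0181]
contact_force: [-9.9, 3.7, 5.0]
width: -0.0
s16 32 [0.5334 0.2624 0.0915] lean along e 0.0394
w16 318 [0.5179 0.2688 0.0922] lean along e 0.0231
```

```bash
python3 -m creep '{"delta_pos": [[0,0,0.3],[0,0,0.6],[0,0,0.6]], "dr": [[0,0,0],[0,0,0],[0,0,0]]}' | grep -E 'pos|force|width'
python3 -m creep '{"delta_pos": [[0,0,-1],[0,0,-3],[0,0,-6],[-4,0,-8],[-9,0,-8],[-14,0,-8],[-19,0,-8],[-24,0,-8],[-28,0,-8],[-28,0,-8]], "dr": [[0,0,0],[0,0,0],[0,0,0],[0,0,0],[0,0,0],[0,0,0],[0,0,0],[0,0,0],[0,0,0],[0,0,0]]}' | grep -E 'pos|force|width'
python3 -c "
from h import *
tip('s17','scene');tip('d17','side');tip('w17','wrist')
boom('s18','scene');boom('d18','side');basin('s19','scene',(.55,.053),.1);basin('d19','side',(.55,.053),.1)
s=load('s18')['pixels'];d=load('d18')['pixels'];cv2.imwrite('pics/v7.png',cv2.hconcat([cv2.resize(s[100:340,160:480],(400,300)),cv2.resize(d[90:330,160:480],(400,300))]))"
```

```text
position: [0.4977, 0.2724, 0.0179]
contact_force: [-20.7, 8.1, 11.4]
width: 0.0001
position: [0.434, 0.2858, 0.3057]
contact_force: [0.3, 0.3, -0.4]
width: 0.0
s17 31 [0.534  0.2631 0.0908] lean along e 0.0399
w17 168 [0.5239 0.2707 0.0924] lean along e 0.0287
s18 164 [0.943  0.3329 0.645  0.0834] 199.44
 head 590 [0.5505 0.0528 0.1982] normal [-0.023 -0.     1.   ]
d18 186 [0.948  0.3184 0.6518 0.0859] 198.56
 head 676 [0.5475 0.0482 0.1944] normal [-0.022 -0.049  0.999]
scene 123 (array([0.5521, 0.05  , 0.0628]), 101)
side 204 (array([0.5478, 0.0507, 0.0636]), 177)
```

View pics/v7.png

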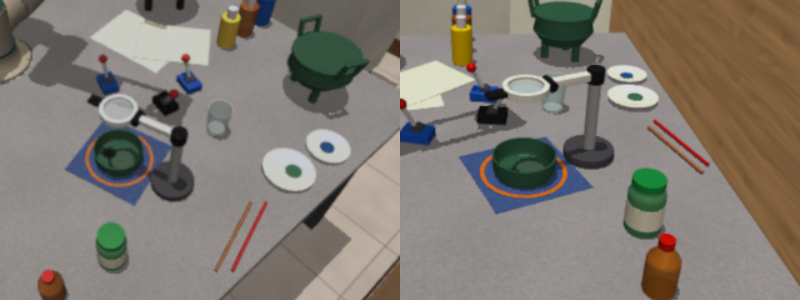

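The last pictures show the basin inside the ring, the lens level above it, the black block's lever over at (174,94), and the bottle, jar and beaker where they were. I'm handing in.

```bash
python3 -c "
from rig import manip
print(manip.sign_off(), manip.get_state()['clock'])"
```

```text
the job is handed in; nothing more can be done
the job is handed in; nothing more can be done
```

I did all three steps in order and handed the job in at about 33 s on the robot's clock (limit 72 s). Sign-off gives no verdict, so the results below are from my own last measurements.

- **Basin:** I pushed it with both open fingers. The force readings I took stayed at about 3.5 N, but I only sampled them at the end of each move. It ended about 2–3 mm from the circle's centre by the wrist camera. The scene and side cameras read about 3–5 mm off, within the 17 mm allowed.
- **Lens:** I swung the arm with the fingers straddling it, then pressed the tab down. The last pictures put the lens about 3 mm from the basin's centre horizontally. It is level to about 0.02–0.05 rad (0.14 allowed).
- **Lever:** I pushed the black block's lever until it stopped moving at about 25 N, then backed away. I judged it fully over from that and from where the tip ended up; I did not measure its angle directly.
- **Bottle, jar and beaker:** They looked unmoved in the last pictures; I did not measure their positions again.

**Check that disagreed:** the real fingertips stood about 37 mm (shut) to 50 mm (open) higher than the reported TCP. Because of this my first push passed over the basin without touching it. I measured the offset from the depth images and allowed for it from then on.

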